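# Make up two weighing kits from the bench stock and the lidded bin

## Robot

A 6-joint arm with a two-finger parallel gripper is mounted at the origin on the work surface. World frame = base frame: x ahead of the robot, y to its left, z up, the work surface at z = 0. Lengths are in mm, angles in rad, forces in N, time in s.
With the tool pointing down it reaches from about 300 to 775 mm from the base axis. Payload 14.6 kg.
Tool frame: the origin (TCP) lies midway between the tips of the shut fingers; the grasp point (between the pads) lies behind it (manip.grip_depth is the z of the grasp point in the tool frame, in mm); z points along the fingers, y is the line along which they close (so a half turn about z gives the same grasp; the last joint's range is limited). The gripper opens to 94 mm and grips with 3 to 60 N. Pads are 16 mm wide; open, the fingers measure 119 mm over their backs; the gripper's body (75 mm by 177 mm) begins 78 mm behind the grasp point.
Start: joints at [-1.201, 0.3, 1.521, -0, 1.321, -0.067], TCP at [232.665, -498.353, 205.446] pointing down, gripper open.
Joint ranges: [-3.03, 3.03], [-0.79, 2.21], [0.23, 2.52], [-1.04, 4.18], [0, 3.07], [-2.55, 2.55]. Speed limits (rad/s): [2.22, 2.22, 2.57, 3.14, 3.14, 3.14].

## Interface

Orientations are given as [roll, pitch, yaw] about the fixed x, y, z axes, in that order (R = Rz(yaw) Ry(pitch) Rx(roll)).
In Python, from cell import manip gives the robot as it stands.
- The arm moves only by the shell command python3 -m creep 'ROWS' [OPENING] [FORCE]. ROWS is a JSON object with one list for each field, all of the same length, 1 to 5, a row being the entries at one place: x, y, z (the shift in mm), drx, dry, drz (a rotation vector in rad); each row is the pose to reach, as a shift and turn from the pose commanded when the command began, along the tool's axes at that moment; what a row does not reach only later rows make up. A row lasts 1/10 s, in which the tool goes at most 50 mm and 0.15 rad, less where a joint would pass 70% of its speed; a pose out of reach is approached as far as the arm can. OPENING is the finger opening in mm, set as the command begins (- or left out keeps the last). The fingers move at their own pace and stop on an object; FORCE is the grip in N (left out, the last holds). Time passes only in rows, so rows that do not move let the fingers close. It prints the time, the measured TCP pose, the force, the opening and the grip force at its end. Input that does not fit is refused with a message, and nothing moves.
- manip.read_state(): the state, without advancing time (a new reading comes with each control period).
- manip.camera(name): name is "scene" or "top" or "wrist"; returns (picture, depth): 420x560x3 uint8, red, green, blue; 420x560 float32, mm along the optical axis (not along the pixel's ray), 0 where there is no reading.
- manip.camera_info(name): a dict with "K" (3x3 intrinsics, pixels), "dist" ([k1, k2, p1, p2, k3] as OpenCV has them; the pictures are not rectified), "rvec" (rotation vector, rad) and "tvec" (3), from world to camera coordinates, as OpenCV has them; the wrist camera has in their place "mount" (4x4, takes a point from camera to tool coordinates, whose origin is the TCP and whose axes are the flange's). Camera axes: x right, y down, z forward; pixel columns grow to the right and rows downward; lengths in mm; the calibration is good to about 2 mm. A picture is of the moment at which its call begins: read the wrist's pose just before it. camera_info takes no time and is no camera call.
- manip.sign_off(): hands the job in; it is judged then, once.
The state is a dict: "clock": time; "joints": joint angles; "qd": joint speeds; "effort": joint torques, N m; "eef_pos": TCP position; "eef_rot": TCP orientation; "wrist_force": force on the tool from outside, world axes, zero at the start; "moment": the same for the moment, N m; "finger_gap": finger opening in mm; "finger_force": force on a finger pad.
Only numpy, scipy, OpenCV 4.12 (cv2) and the standard library are available. Lean on these libraries where they do the work, as an engineer would, in place of code of your own. Each camera call takes 0.05 s, during which the arm holds its last target. There are 200 camera calls.

## Task

Make up the two kits: put the tall jar and the scoop into the oblong tray, one in each of its two compartments, and the short jar and the check weight together into the round tray, each standing upright, flat on the tray floor. The scoop is in the white bin: lift its hinged clear lid to get it and leave the lid fully shut again afterwards. Set everything down, do not drop it.

Things in the scene. Friction and masses are not known exactly. Their poses are not given: they have to be found in the camera images.
- tall_jar: loose white plastic jar with a grey screw cap, upright cylinder 54 mm diameter, 100 mm high (cap: the top 18 mm, 52 mm diameter), about 0.2 kg; stands on the bench. Origin: centre of its underside, z up.
- short_jar: loose white plastic jar with a grey screw cap, upright cylinder 58 mm diameter, 55 mm high (cap: the top 18 mm, 56 mm diameter), about 0.15 kg; stands on the bench. Origin: centre of its underside, z up.
- weight: loose steel check weight, 0.5 kg: upright cylinder 44 mm diameter and 45 mm high with a neck and a 26 mm diameter knob on top, 63 mm high in all; stands on the bench. Origin: centre of its underside, z up.
- scoop: loose steel scoop inside the bin under the clear lid, ~0.09 kg: upright open cup 50 mm outside diameter, 45 mm high, wall 3 mm, with a flat handle (16 mm wide, 5 mm thick, 38 to 44 mm up) along its +x to 70 mm from the cup axis, at the start within 0.5 rad of the bin's +x. Origin: centre of the cup's underside. In the tray the handle may overhang the low walls; keep it off the neighbour.
- oblong_tray: fixed aluminium tray 200 mm (its x) by 106 mm (its y) by 18 mm high, walls and floor 4 mm, with a 4 mm cross wall at its x = 0 making two equal compartments 94 by 98 mm, centred at its x = +49 and -49 mm. Its x lies within 0.3 rad of the world's x. Origin: centre of its underside.
- round_tray: fixed round aluminium tray, 190 mm outside diameter, 18 mm high, wall 4 mm, floor 4 mm thick, no dividers. Origin: centre of its underside.
- bin: fixed white plastic open box 190 mm (its x) by 220 mm (its y) by 85 mm high, walls and floor 5 mm, covered by the hinged lid. Origin: centre of its underside. Its -x side faces the robot, turned by at most 0.2 rad. The lid's hinge line runs along the bin's y at its x = +95 mm, z = 85 mm.
- lid (a joint): hinge angle of the bin's clear lid (190 by 220 by 5 mm, white edges, 0.15 kg, light hinge on the far side, no spring): 0 = shut, grows as the near edge rises, stop at 1.85 rad. It falls shut by its weight from below about 1.55 rad and stays open against its stop from beyond about 1.65 rad.
- lid_tab (a point): grip point on the lid's tab, a white bar 14 mm wide (bin's y), 10 mm thick, sticking out level 55 mm from the middle of the lid's near edge towards the bin's -x, free below. The point is 38 mm out from the edge, 228 mm from the hinge line, 5 mm above it when shut. Pinched along the bin's y with the fingers down, it swings all the way, turning between the pads.
Not all that is in view belongs to the job. Leave any purple look-alike of the tall_jar alone. What is shaped like the oblong_tray but green is not meant.

How it is judged (in metres and radians):
At the end, for the whole second after the job is handed in: Tall jar and scoop in the oblong tray, one per compartment; short jar and check weight in the round tray (within 66 and 72 mm of its middle); all four flat on the tray floor (underside under 9 mm above the tray's underside), upright within 0.12 rad, at rest; lid shut (below 0.08 rad) (((x of tall_jar in the frame of oblong_tray between 0.02 and 0.076 m and x of scoop in the frame of oblong_tray between -0.076 and -0.02 m) or (x of tall_jar in the frame of oblong_tray between -0.076 and -0.02 m and x of scoop in the frame of oblong_tray between 0.02 and 0.076 m)) and y of tall_jar in the frame of oblong_tray between -0.03 and 0.03 m and z of each of tall_jar, scoop in the frame of oblong_tray below 0.009 m and y of scoop in the frame of oblong_tray between -0.03 and 0.03 m and horizontal distance between short_jar and round_tray below 0.066 m and horizontal distance between weight and round_tray below 0.072 m and z of each of short_jar, weight in the frame of round_tray below 0.009 m and angle between each of tall_jar, scoop, short_jar, weight's own z axis and vertical below 0.12 rad and linear speed of each of tall_jar, scoop, short_jar, weight below 0.03 m/s and value of joint lid below 0.08 rad); the robot touches nothing.
It fails at once if the tall jar is dropped (let go more than about 25 mm above what it lands on) (contact force between the fingers and tall_jar below 0.3 N and linear speed of tall_jar above 0.7 m/s).
It fails at once if the scoop is dropped (let go more than about 25 mm above what it lands on) (contact force between the fingers and scoop below 0.3 N and linear speed of scoop above 0.7 m/s).
It fails at once if the short jar is dropped (let go more than about 25 mm above what it lands on) (contact force between the fingers and short_jar below 0.3 N and linear speed of short_jar above 0.7 m/s).
It fails at once if the check weight is dropped (let go more than about 25 mm above what it lands on) (contact force between the fingers and weight below 0.3 N and linear speed of weight above 0.7 m/s).
It also fails if it takes over 144 s, if anything falls off the work surface, if the arm or the gripper's body presses on something with over 40 N, if the wrist force passes 120 N, or if a joint passes its speed limit or range.

## Working session

There is one attempt and no reset: what is moved stays moved. The work goes in short steps, Python scripts to look and compute and a shell command to move; the robot and the scene stay as the last step left them, time stands still between calls to the robot, and variables do not carry over. Pictures are saved under pics/ and viewed, at most 14 in all, crops included, and the job is handed in when it is done.

```bash
ls; mkdir -p pics; python3 - <<'E'
from cell import manip
import cv2
print(manip.grip_depth, manip.read_state())
for n in("scene","top"):
    p,d=manip.camera(n); cv2.imwrite(f"pics/{n}0.png",p[:,:,::-1]); import numpy as np; np.savez(f"pics/{n}0.npz",p=p,d=d)
    i=manip.camera_info(n); print(n,i)
E
```

```text
pics
-18.8 {'clock': 0.0, 'joints': array([-1.20061847e+00,  3.00464100e-01,  1.52157793e+00, -2.38698921e-05,
        1.32069475e+00, -6.66241292e-02]), 'qd': array([-2.79276850e-06, -1.29418915e-03, -1.21551515e-03,  4.35501875e-05,
       -1.40038455e-03, -8.57928061e-04]), 'effort': array([-7.87867193e-04, -5.31807375e+01, -3.52737916e+01,  7.08416034e-02,
        2.44519935e-02, -6.79507275e-05]), 'eef_pos': array([ 232.55922934, -498.12595675,  204.89150417]), 'eef_rot': array([-3.14044953e+00, -5.31006958e-05,  4.36807872e-01]), 'wrist_force': array([-0.19752307,  0.35655202, -0.2791072 ]), 'moment': array([-0.00335764, -0.02720272, -0.00371599]), 'finger_force': 0.0, 'finger_gap': 93.77538855455614}
scene {'K': array([[482.43943811,   0.        , 269.57987801],
       [  0.        , 482.43943811, 210.920097  ],
       [  0.        ,   0.        ,   1.        ]]), 'dist': array([-0.11442557,  0.        ,  0.        ,  0.        ,  0.        ]), 'rvec': array([ 2.20472884,  1.03576746, -0.43328148]), 'tvec': array([-302.96065498, -196.92637892, 1327.51374807])}
top {'K': array([[415.86268944,   0.        , 281.10728302],
       [  0.        , 415.86268944, 206.55581824],
       [  0.        ,   0.        ,   1.        ]]), 'dist': array([-0.01218154,  0.        ,  0.        ,  0.        ,  0.        ]), 'rvec': array([ 2.15471474, -2.15826091,  0.1547365 ]), 'tvec': array([  9.50369313, 491.5040538 , 844.50041005])}
```

View pics/scene0.png

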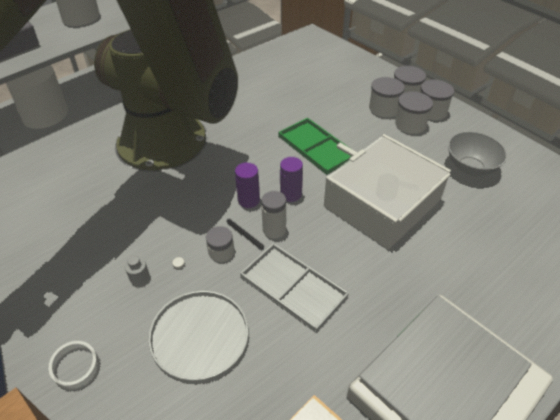

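View pics/top0.png

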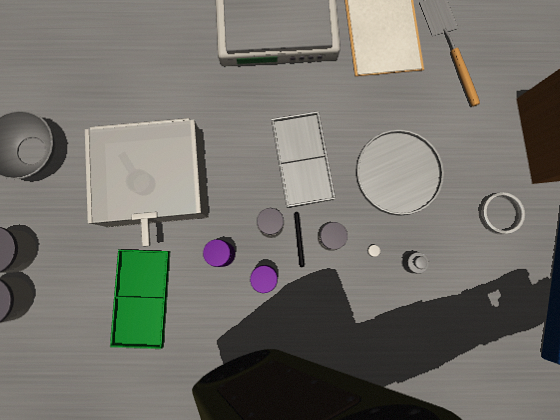

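The top view (560x420) shows:
- **Round tray:** around (399,172).
- **Oblong aluminium tray:** around (303,160). The green one at (140,298) is not meant.
- **Jar-like objects:** grey-capped jars at (270,222) and (333,236), and purple look-alikes at (217,252) and (263,278). In the scene view the one at (274,215) is tall and white, so it is the tall jar. The one at (220,243) is short.
- **Check weight:** (418,262). The small pale disc at (374,250) is clutter.
- **Bin:** around (143,172). The lid tab is at (146,230), and the scoop cup is at about (140,180) with its handle towards (123,155).

I'll confirm these in one enlarged crop.

```bash
cat > h.py <<'E'
from cell import manip
import numpy as np, cv2
from scipy.spatial.transform import Rotation as R
def pose(n,st=None):
    """camera-to-world R,t"""
    i=manip.camera_info(n)
    if 'rvec' in i:
        Rm=cv2.Rodrigues(i['rvec'])[0]; return Rm.T,-Rm.T@i['tvec'],i
    M=np.array(i['mount']); Rt=R.from_euler('xyz',st['eef_rot']).as_matrix()
    return Rt@M[:3,:3],Rt@M[:3,3]+st['eef_pos'],i
def ray(n,uv,z,st=None):
    """world points of pixels at height z (mm)"""
    A,t,i=pose(n,st); q=cv2.undistortPoints(np.array(uv,float).reshape(-1,1,2),i['K'],i['dist']).reshape(-1,2)
    d=np.c_[q,np.ones(len(q))]@A.T
    return t+d*((z-t[2])/d[:,2])[:,None]
def cloud(n,d,st=None):
    """world xyz image from depth"""
    A,t,i=pose(n,st); v,u=np.mgrid[:d.shape[0],:d.shape[1]]
    q=cv2.undistortPoints(np.stack([u,v],-1).reshape(-1,1,2).astype(float),i['K'],i['dist']).reshape(-1,2)
    P=np.c_[q,np.ones(len(q))]*d.reshape(-1,1)
    return (P@A.T+t).reshape(*d.shape,3)
def tool(dw,st=None):
    """world shift in tool axes"""
    st=st or manip.read_state(); return R.from_euler('xyz',st['eef_rot']).inv().apply(dw)
E
python3 - <<'E'
from h import *
z=np.load('pics/top0.npz'); p,d=z['p'],z['d']; C=cloud('top',d)
c=cv2.resize(p[100:290,75:450],None,fx=2.1,fy=2.1,interpolation=cv2.INTER_CUBIC)[:,:,::-1]; cv2.imwrite('pics/crop1.png',c)
for n,(u,v) in dict(tall=(270,222),short=(333,236),weight=(418,262),round=(399,172),ob1=(300,138),ob2=(307,182),scoop=(140,182),tab=(146,235),lid=(180,150),purp=(217,252),purp2=(263,278)).items(): print(n,C[v,u].round(1))
E
```

```text
tall [452.3  30.9 100.3]
short [427.8 -96.6  56.1]
weight [ 374.7 -266.1   62.4]
round [ 571.9 -252.1    6. ]
ob1 [649.5 -34.    4.8]
ob2 [549.4 -48.5   6.1]
scoop [532.8 288.2  92.5]
tab [427.7 270.9  96. ]
lid [598.  211.3  91.8]
purp [394.7 132.2 101.7]
purp2 [345.3  44.1 100.3]
```

View pics/crop1.png

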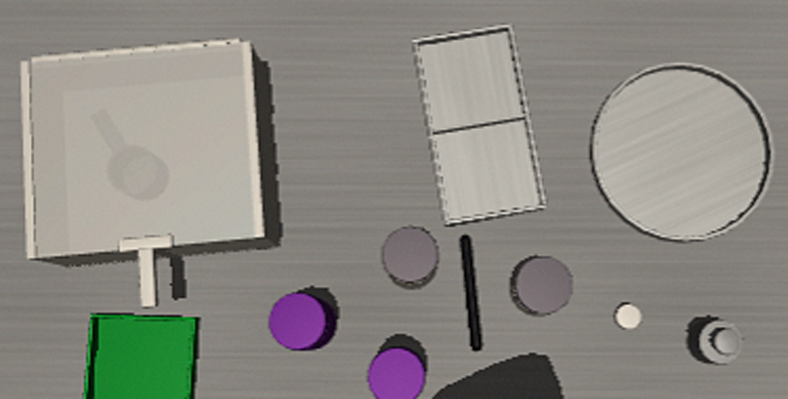

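The crop confirms the picks. The grey tall jar (410,257) is 100 mm high by depth and the short jar (541,285) is 56 mm. The knobbed weight is at (720,340), the aluminium tray with its cross wall at (480,125), the round tray at (682,152), the bin lid tab at (148,275), and the scoop cup at (138,172) with its handle to (102,118).

Next I'll get precise positions from the depth.

```bash
python3 - <<'E'
from h import *
z=np.load('pics/top0.npz'); p,d=z['p'],z['d']; C=cloud('top',d)
def sel(c,r,z0,z1):
    m=(np.hypot(C[...,0]-c[0],C[...,1]-c[1])<r)&(C[...,2]>z0)&(C[...,2]<z1); return C[m]
for n,c,z0,z1 in(('tall',(452,31),96,106),('short',(428,-97),50,60),('weight',(375,-266),57,70),('purp',(395,132),96,106),('purp2',(345,44),96,106)):
    q=sel(c,45,z0,z1); (x,y),r=cv2.minEnclosingCircle(q[:,:2].astype(np.float32)); print(n,len(q),q.mean(0).round(1),(round(x,1),round(y,1)),round(r,1))
q=sel((572,-252),110,13,24); (x,y),r=cv2.minEnclosingCircle(q[:,:2].astype(np.float32)); print('round',len(q),x,y,r)
q=sel((600,-41),130,12,24); print('obl',len(q),cv2.minAreaRect(q[:,:2].astype(np.float32)))
def pc(l): return [(75+u/2.1,100+v/2.1) for u,v in l]
# crop corners (u,v)->full
print('obl px',ray('top',pc([(413,40),(511,26),(546,207),(445,225),(433,132),(525,118)]),18).round(1)[:,:2].tolist())
print('bin px',ray('top',pc([(22,62),(248,40),(263,243),(30,258)]),90).round(1)[:,:2].tolist())
print('round px',ray('top',pc([(682,64),(682,241),(590,152),(773,152)]),18).round(1)[:,:2].tolist())
print('tab',ray('top',pc([(148,248),(149,306),(141,280),(157,280)]),90).round(1)[:,:2].tolist())
print('cup',ray('top',pc([(107,172),(168,172),(138,145),(138,200),(102,116)]),48).round(1)[:,:2].tolist())
q=C[(np.abs(C[...,0]-540)<170)&(np.abs(C[...,1]-275)<150)&(C[...,2]>84)&(C[...,2]<100)]; print('lid',len(q),cv2.minAreaRect(q[:,:2].astype(np.float32)))
E
```

```text
tall 563 [454.8  30.7 100.5] (455.0, 30.8) 26.1
short 584 [429.4 -98.6  55.5] (429.5, -98.8) 27.9
weight 133 [ 374.1 -270.    63. ] (374.3, -271.0) 12.9
purp 582 [393.9 133.1 100.6] (393.8, 133.6) 26.4
purp2 588 [343.7  42.8 100.5] (343.5, 42.9) 26.1
round 593 572.2109985351562 -249.7728729248047 95.4869613647461
obl 756 ((595.1347045898438, -79.64605712890625), (226.11474609375, 183.62460327148438), 9.626687049865723)
obl px [[688.6, 29.0], [704.1, -74.5], [510.8, -107.6], [492.2, -3.9], [589.5, 8.2], [604.4, -87.6]]
bin px [[641.2, 403.9], [663.0, 187.2], [465.9, 168.0], [452.0, 384.8]]
round px [[662.9, -254.0], [475.5, -246.3], [568.4, -154.4], [568.4, -345.1]]
tab [[461.3, 275.2], [407.3, 272.1], [431.4, 280.5], [431.4, 265.6]]
cup [[541.7, 332.4], [541.6, 271.8], [569.1, 302.8], [513.5, 300.4], [598.8, 340.2]]
lid 11165 ((508.7763671875, 263.508056640625), (302.4953918457031, 257.9947204589844), 5.492587566375732)
```

```bash
cat >> h.py <<'E'
def plan(gp,yaw):
    """tool-axes shift (and rz) from the measured pose to put the GRASP point at gp with this yaw, tool down"""
    s=manip.read_state(); tcp=np.array(gp,float)+[0,0,manip.grip_depth]
    dw=tcp-s['eef_pos']; print('now',s['eef_pos'].round(1),s['eef_rot'].round(3),'gap',round(s['finger_gap'],1),'F',s['wrist_force'].round(1),'grip',round(s['finger_force'],1),'t',round(s['clock'],1))
    print('go',tool(dw,s).round(1),'rz',round(s['eef_rot'][2]-yaw,3),'dist',round(np.linalg.norm(dw)))
E
python3 -m creep '{"x": [30, 60, 90, 120, 150], "y": [-37, -75, -112, -150, -187], "z": [0, 0, 0, 0, 0], "drx": [0, 0, 0, 0, 0], "dry": [0, 0, 0, 0, 0], "drz": [0.1, 0.2, 0.3, 0.352, 0.352]}' 60 20
python3 -m creep '{"x": [14, 28, 42, 56, 70], "y": [-44, -88, -132, -176, -220], "z": [0, 0, 0, 0, 0], "drx": [0, 0, 0, 0, 0], "dry": [0, 0, 0, 0, 0], "drz": [0, 0, 0, 0, 0]}'
python3 -c "
from h import *
plan((423,273.5,200),0.085); print(manip.read_state()['joints'].round(2))"
```

```text
clock: 0.6
eef_pos: [289.3, -263.5, 205.2]
eef_rot: [-3.141, 0.0, 0.082]
wrist_force: [0.7, -0.5, -0.6]
finger_gap: 60.9
finger_force: 0.0
clock: 1.1
eef_pos: [340.4, -38.5, 205.6]
eef_rot: [3.141, -0.001, 0.084]
wrist_force: [1.5, -0.2, -0.8]
finger_gap: 59.7
finger_force: 0.0
now [340.4 -38.5 205.6] [ 3.141e+00 -1.000e-03  8.400e-02] gap 59.7 F [ 1.5 -0.2 -0.8] grip 0.0 t 1.1
go [ 108.6 -303.9   24.4] rz -0.001 dist 324
[-0.22 -0.19  2.03 -0.    1.29  1.27]
```

```bash
python3 -m creep '{"x": [15, 31, 47, 63, 78], "y": [-45, -90, -135, -180, -220], "z": [0, 0, 0, 0, 0], "drx": [0, 0, 0, 0, 0], "dry": [0, 0, 0, 0, 0], "drz": [0, 0, 0, 0, 0]}'
python3 -m creep '{"x": [10, 20, 30, 30, 30], "y": [-28, -56, -84, -84, -84], "z": [0, 0, 0, 0, 0], "drx": [0, 0, 0, 0, 0], "dry": [0, 0, 0, 0, 0], "drz": [0, 0, 0, 0, 0]}'
python3 - <<'E'
from h import *
plan((423,273.5,90),0.085)
s=manip.read_state(); p,d=manip.camera('wrist'); cv2.imwrite('pics/w1.png',p[:,:,::-1]); C=cloud('wrist',d,s)
m=(C[...,2]>80)&(C[...,2]<100)&(C[...,0]>400)&(C[...,0]<450)&(np.abs(C[...,1]-273)<30)
q=C[m]; print(len(q), q.mean(0) if len(q) else '', cv2.minAreaRect(q[:,:2].astype(np.float32)) if len(q) else '')
E
```

```text
clock: 1.6
eef_pos: [399.6, 187.9, 205.3]
eef_rot: [3.142, 0.0, 0.086]
wrist_force: [0.4, -1.3, 0.8]
finger_gap: 60.2
finger_force: 0.0
clock: 2.1
eef_pos: [422.1, 271.7, 204.9]
eef_rot: [3.141, 0.001, 0.086]
wrist_force: [0.3, -0.4, -0.3]
finger_gap: 60.0
finger_force: 0.0
now [422.1 271.7 204.9] [3.141e+00 1.000e-03 8.600e-02] gap 60.0 F [ 0.3 -0.4 -0.3] grip 0.0 t 2.1
go [  1.2  -1.8 133.7] rz 0.001 dist 134
719 [429.6791164  273.32573472  94.74330288] ((429.2608337402344, 273.4388122558594), (42.230613708496094, 13.436471939086914), 5.130312442779541)
```

View pics/w1.png

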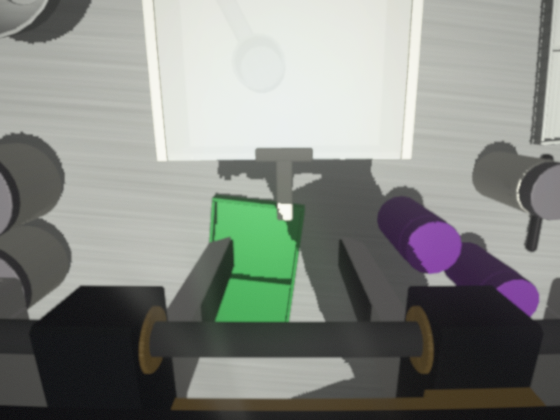

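The wrist view shows the tab at (285,180), midway between the open fingers. By depth it is at (429,273.4), 13.4 mm wide with its top at 95 mm, so it agrees with the top view. I'll descend and pinch.

```bash
python3 -m creep '{"x": [1, 1, 1, 1, 1], "y": [-1.5, -1.5, -1.5, -1.5, -1.5], "z": [30, 60, 90, 115, 133], "drx": [0, 0, 0, 0, 0], "dry": [0, 0, 0, 0, 0], "drz": [0, 0, 0, 0, 0]}'
python3 -m creep '{"x": [0, 0, 0, 0, 0], "y": [0, 0, 0, 0, 0], "z": [0, 0, 0, 0, 0], "drx": [0, 0, 0, 0, 0], "dry": [0, 0, 0, 0, 0], "drz": [0, 0, 0, 0, 0]}' 5 20
python3 - <<'E'
from h import *
plan((423,273,90),0.089)
# arc points relative to shut, in tool axes (x toward bin, z down)
r=np.hypot(228,5); a0=np.arctan2(5,228)
for a in np.arange(0,1.9,0.15): print(round(a,2),(228-r*np.cos(a0+a)).round(1),(-(r*np.sin(a0+a)-5)).round(1))
E
```

```text
clock: 2.65
eef_pos: [422.8, 272.1, 71.1]
eef_rot: [3.141, 0.001, 0.084]
wrist_force: [-0.3, 0.4, 0.3]
finger_gap: 60.0
finger_force: 0.0
clock: 3.15
eef_pos: [423.6, 273.4, 73.2]
eef_rot: [-3.141, -0.001, 0.085]
wrist_force: [0.7, -0.6, -0.2]
finger_gap: 23.3
finger_force: 0.0
now [423.6 273.4  73.2] [-3.141e+00 -1.000e-03  8.500e-02] gap 23.3 F [ 0.7 -0.6 -0.2] grip 0.0 t 3.1
go [-0.6  0.4  1.9] rz -0.004 dist 2
0.0 0.0 -0.0
0.15 3.3 -34.0
0.3 11.7 -67.2
0.45 24.9 -98.7
0.6 42.6 -127.9
0.75 64.6 -154.1
0.9 90.2 -176.7
1.05 118.9 -195.3
1.2 150.0 -209.3
1.35 182.9 -218.6
1.5 216.9 -222.8
1.65 251.0 -221.9
1.8 284.7 -215.9
```

```bash
python3 -m creep '{"x": [0, 0, 0, 0], "y": [0, 0, 0, 0], "z": [0, 0, 0, 0], "drx": [0, 0, 0, 0], "dry": [0, 0, 0, 0], "drz": [0, 0, 0, 0]}' 5 20
python3 -m creep '{"x": [1.6, 5.5, 11.7, 20, 30.3], "y": [0, 0, 0, 0, 0], "z": [-22.7, -45.2, -67.2, -88.4, -108.7], "drx": [0, 0, 0, 0, 0], "dry": [0, 0, 0, 0, 0], "drz": [0, 0, 0, 0, 0]}'
```

```text
clock: 3.55
eef_pos: [423.4, 273.3, 72.7]
eef_rot: [-3.142, -0.0, 0.085]
wrist_force: [-1.5, -1.5, 5.5]
finger_gap: 14.0
finger_force: 20.0
clock: 4.05
eef_pos: [453.5, 276.1, 181.8]
eef_rot: [-3.141, 0.0, 0.085]
wrist_force: [3.4, 3.7, -4.2]
finger_gap: 14.0
finger_force: 20.0
```

```bash
python3 -m creep '{"x": [12.3, 26.5, 42.4, 60, 78.7], "y": [0, 0, 0, 0, 0], "z": [-19.2, -37, -53.3, -68, -80.8], "drx": [0, 0, 0, 0, 0], "dry": [0, 0, 0, 0, 0], "drz": [0, 0, 0, 0, 0]}'
python3 -m creep '{"x": [20, 41, 62.8, 85.2, 107.9], "y": [0, 0, 0, 0, 0], "z": [-10.9, -19.8, -26.5, -31, -33.3], "drx": [0, 0, 0, 0, 0], "dry": [0, 0, 0, 0, 0], "drz": [0, 0, 0, 0, 0]}'
python3 -m creep '{"x": [22.7, 45.4, 59, 59], "y": [0, 0, 0, 0], "z": [0, 2.3, 4.8, 4.8], "drx": [0, 0, 0, 0], "dry": [0, 0, 0, 0], "drz": [0, 0, 0, 0]}'
```

```text
clock: 4.55
eef_pos: [532.2, 283.3, 262.3]
eef_rot: [-3.14, 0.001, 0.086]
wrist_force: [0.9, 7.2, -5.1]
finger_gap: 13.9
finger_force: 20.0
clock: 5.05
eef_pos: [639.7, 293.3, 295.7]
eef_rot: [-3.139, 0.0, 0.086]
wrist_force: [-2.1, 10.5, 1.6]
finger_gap: 13.7
finger_force: 20.0
clock: 5.45
eef_pos: [699.1, 298.8, 290.6]
eef_rot: [-3.138, -0.002, 0.087]
wrist_force: [0.9, 10.7, 6.5]
finger_gap: 13.3
finger_force: 20.0
```

```bash
python3 -m creep '{"x": [0, 0, 0, 0, 0], "y": [0, 0, 0, 0, 0], "z": [0, 0, 0, 0, 0], "drx": [0, 0, 0, 0, 0], "dry": [0, 0, 0, 0, 0], "drz": [0, 0, 0, 0, 0]}' 60 20
python3 -m creep '{"x": [0, -10, -50, -98, -145], "y": [0, 0, 0, 0, 0], "z": [-20, -50, -60, -60, -60], "drx": [0, 0, 0, 0, 0], "dry": [0, 0, 0, 0, 0], "drz": [0, 0, 0, 0, 0]}'
python3 -m creep '{"x": [-5, -5, -5, -5, -5], "y": [0, 0, 0, 0, 0], "z": [30, 60, 80, 100, 120], "drx": [0, 0, 0, 0, 0], "dry": [0, 0, 0, 0, 0], "drz": [-0.1, -0.2, -0.35, -0.5, -0.5]}'
python3 - <<'E'
from h import *
s=manip.read_state(); p,d=manip.camera('top'); C=cloud('top',d); np.savez('pics/top1.npz',p=p,d=d)
m=(np.hypot(C[...,0]-541,C[...,1]-302)<90)&(C[...,2]>30)&(C[...,2]<62)
q=C[m]; print(len(q), q.mean(0) if len(q) else '')
cv2.imwrite('pics/t1.png',cv2.resize(p[90:270,60:240],None,fx=3,fy=3)[:,:,::-1])
plan((541,302,30),0.585)
E
```

```text
clock: 5.95
eef_pos: [698.2, 296.5, 290.4]
eef_rot: [3.142, 0.0, 0.085]
wrist_force: [-0.1, -0.9, -0.5]
finger_gap: 50.2
finger_force: 0.0
clock: 6.45
eef_pos: [569.9, 285.7, 350.3]
eef_rot: [3.142, -0.0, 0.084]
wrist_force: [0.4, 0.9, 1.2]
finger_gap: 59.9
finger_force: 0.0
clock: 6.95
eef_pos: [566.0, 285.6, 230.2]
eef_rot: [3.142, -0.0, 0.59]
wrist_force: [-0.1, -1.1, -0.6]
finger_gap: 60.1
finger_force: 0.0
479 [548.17270647 313.39446514  45.55855028]
now [565.2 285.2 226.5] [-3.141  0.004  0.586] gap 60.1 F [-0.4  0.3 -3.6] grip 0.0 t 7.0
go [ -9.9 -27.2 215.4] rz 0.001 dist 217
```

View pics/t1.png

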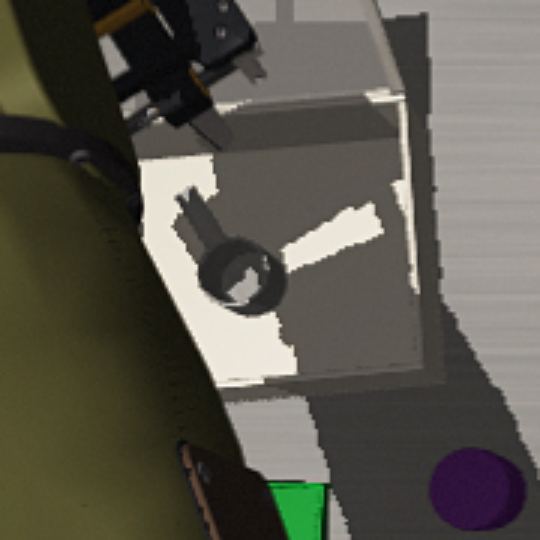

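The scoop is now uncovered. In the crop the cup is at (242,277) and the handle runs to (183,195). I'll fit the rim and handle from the depth.

```bash
python3 - <<'E'
from h import *
z=np.load('pics/top1.npz'); C=cloud('top',z['d'])
def P(u,v): return (60+u/3,90+v/3)
print(ray('top',[P(198,277),P(288,277),P(242,236),P(242,317)],49).round(1)[:,:2])
print('handle tip',ray('top',[P(178,197),P(194,189)],48).round(1)[:,:2])
m=(np.hypot(C[...,0]-541,C[...,1]-302)<90)&(C[...,2]>40)&(C[...,2]<60)
q=C[m]; k=np.hypot(q[:,0]-541,q[:,1]-302)<32; (x,y),r=cv2.minEnclosingCircle(q[k,:2].astype(np.float32)); print((x,y),r,np.percentile(q[k,2],[10,50,90]))
h=q[(np.hypot(q[:,0]-x,q[:,1]-y)>32)&(q[:,0]>x)]; print(len(h),h.mean(0),np.arctan2(h[:,1].mean()-y,h[:,0].mean()-x), cv2.minAreaRect(h[:,:2].astype(np.float32)))
plan((x,y,150),0.585)
E
```

```text
[[540.6 331.9]
 [540.5 269.4]
 [569.7 302.6]
 [512.4 300.1]]
handle tip [[597.9 349.1]
 [603.6 338.1]]
(545.2281494140625, 307.7010498046875) 25.327104568481445 [42.9213919  48.99064067 52.03160535]
136 [587.51751603 335.422037    48.96023858] 0.5802370251794503 ((588.0489501953125, 335.6911926269531), (39.18733596801758, 16.036888122558594), 32.15205764770508)
now [565.2 285.2 226.5] [-3.141  0.004  0.586] gap 60.1 F [-0.4  0.3 -3.6] grip 0.0 t 7.0
go [ -3.7 -29.7  95.3] rz 0.001 dist 100
```

```bash
python3 -m creep '{"x": [-1, -3.5, -3.5, -3.5, -3.5], "y": [-15, -30, -30, -30, -30], "z": [20, 50, 90, 110, 110], "drx": [0, 0, 0, 0, 0], "dry": [0, 0, 0, 0, 0], "drz": [0.015, 0.015, 0.015, 0.015, 0.015]}' 78
python3 -c "
from h import *
plan((545,308.2,32),0.57)"
```

```text
clock: 7.5
eef_pos: [545.6, 308.3, 118.4]
eef_rot: [-3.141, 0.005, 0.569]
wrist_force: [-0.3, 0.2, 0.1]
finger_gap: 78.0
finger_force: 0.0
now [545.6 308.3 118.4] [-3.141  0.005  0.569] gap 78.0 F [-0.3  0.2  0.1] grip 0.0 t 7.5
go [ -0.   -0.2 105.2] rz -0.001 dist 105
```

```bash
python3 -m creep '{"x": [0, 0, 0, 0, 0], "y": [0, 0, 0, 0, 0], "z": [30, 60, 85, 98, 104], "drx": [0, 0, 0, 0, 0], "dry": [0, 0, 0, 0, 0], "drz": [0, 0, 0, 0, 0]}'
python3 -m creep '{"x": [0, 0, 0, 0, 0], "y": [0, 0, 0, 0, 0], "z": [0, 0, 0, 0, 0], "drx": [0, 0, 0, 0, 0], "dry": [0, 0, 0, 0, 0], "drz": [0, 0, 0, 0, 0]}' 40 20
python3 -m creep '{"x": [0, 0], "y": [0, 0], "z": [0, 0], "drx": [0, 0], "dry": [0, 0], "drz": [0, 0]}'
```

```text
clock: 8.0
eef_pos: [547.1, 308.9, 17.2]
eef_rot: [3.142, -0.0, 0.569]
wrist_force: [0.0, 0.3, 1.3]
finger_gap: 78.2
finger_force: 0.0
clock: 8.5
eef_pos: [547.1, 309.0, 17.8]
eef_rot: [3.141, -0.001, 0.57]
wrist_force: [-1.3, -0.6, 7.3]
finger_gap: 50.4
finger_force: 20.0
clock: 8.7
eef_pos: [547.1, 309.0, 17.8]
eef_rot: [3.141, -0.001, 0.57]
wrist_force: [-1.3, -1.0, 6.5]
finger_gap: 50.6
finger_force: 20.0
```

```bash
python3 -m creep '{"x": [0, 0, 0, 0, 0], "y": [0, 0, 0, 0, 0], "z": [-8, -20, -45, -75, -105], "drx": [0, 0, 0, 0, 0], "dry": [0, 0, 0, 0, 0], "drz": [0, 0, 0, 0, 0]}' - 30
python3 -m creep '{"x": [0, 0, 0, 0, 0], "y": [0, 0, 0, 0, 0], "z": [-25, -50, -65, -65, -65], "drx": [0, 0, 0, 0, 0], "dry": [0, 0, 0, 0, 0], "drz": [0.1, 0.2, 0.3, 0.4, 0.4]}'
python3 -c "
from h import *
a=.168; c=np.array([598.9,-39.2]); t=c+48*np.array([np.cos(a),np.sin(a)]); print(t)
plan((*t,34.8+4-5+120),a)"
```

```text
clock: 9.2
eef_pos: [546.5, 308.8, 123.8]
eef_rot: [3.142, -0.0, 0.57]
wrist_force: [-0.1, -0.5, -1.3]
finger_gap: 50.3
finger_force: 30.0
clock: 9.7
eef_pos: [546.7, 308.8, 188.1]
eef_rot: [-3.141, -0.001, 0.168]
wrist_force: [1.3, -0.5, -1.1]
finger_gap: 50.3
finger_force: 30.0
[646.22421569 -31.17387956]
now [546.7 308.8 188.1] [-3.141e+00 -1.000e-03  1.680e-01] gap 50.3 F [ 1.3 -0.5 -1.1] grip 30.0 t 9.7
go [ 41.1 351.9  53. ] rz 0.0 dist 358
```

```bash
python3 -m creep '{"x": [5, 10, 15, 20, 25], "y": [35, 80, 125, 170, 210], "z": [0, 0, 0, 0, 0], "drx": [0, 0, 0, 0, 0], "dry": [0, 0, 0, 0, 0], "drz": [0, 0, 0, 0, 0]}'
python3 -m creep '{"x": [6, 12, 18, 18, 18], "y": [45, 90, 125, 142, 142], "z": [10, 30, 50, 70, 90], "drx": [0, 0, 0, 0, 0], "dry": [0, 0, 0, 0, 0], "drz": [0, 0, 0, 0, 0]}'
python3 - <<'E'
from h import *
s=manip.read_state(); plan((646.2,-31.2,16.8+18.8),.168)
p,d=manip.camera('wrist'); cv2.imwrite('pics/w2.png',p[:,:,::-1])
E
```

```text
clock: 10.2
eef_pos: [606.9, 103.9, 186.9]
eef_rot: [3.142, 0.0, 0.173]
wrist_force: [0.6, 1.0, -0.6]
finger_gap: 50.3
finger_force: 30.0
clock: 10.7
eef_pos: [648.5, -33.6, 95.7]
eef_rot: [3.142, 0.001, 0.17]
wrist_force: [0.3, 0.8, -0.9]
finger_gap: 50.3
finger_force: 30.0
now [648.5 -33.6  95.7] [3.142e+00 1.000e-03 1.700e-01] gap 50.3 F [ 0.3  0.8 -0.9] grip 30.0 t 10.7
go [-1.8 -2.7 78.9] rz 0.002 dist 79
```

View pics/w2.png

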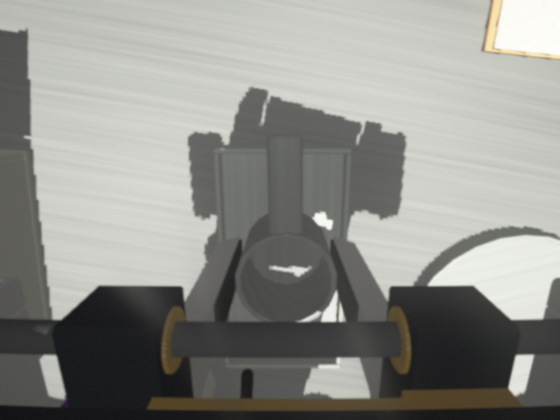

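The scoop is held upright, with its cup at (287,275) and handle up to (287,140), squarely over the far compartment of the aluminium tray (edges at 218 and 350). I'll lower it.

```bash
python3 -m creep '{"x": [0, 0, 0, 0, 0], "y": [-2, -2.5, -2.5, -2.5, -2.5], "z": [25, 45, 60, 68, 72], "drx": [0, 0, 0, 0, 0], "dry": [0, 0, 0, 0, 0], "drz": [0, 0, 0, 0, 0]}'
python3 -m creep '{"x": [0, 0, 0, 0], "y": [0, 0, 0, 0], "z": [2, 4, 6, 6], "drx": [0, 0, 0, 0], "dry": [0, 0, 0, 0], "drz": [0, 0, 0, 0]}'
```

```text
clock: 11.25
eef_pos: [648.1, -28.3, 24.6]
eef_rot: [-3.142, 0.0, 0.171]
wrist_force: [0.7, 0.1, -1.3]
finger_gap: 50.3
finger_force: 30.0
clock: 11.65
eef_pos: [648.1, -28.4, 18.9]
eef_rot: [3.142, -0.0, 0.17]
wrist_force: [-0.7, 0.1, -0.6]
finger_gap: 50.1
finger_force: 30.0
```

```bash
python3 -m creep '{"x": [0, 0, 0], "y": [0, 0, 0], "z": [1, 2, 2], "drx": [0, 0, 0], "dry": [0, 0, 0], "drz": [0, 0, 0]}'; python3 -m creep '{"x": [0, 0, 0], "y": [0, 0, 0], "z": [0.7, 1.4, 1.4], "drx": [0, 0, 0], "dry": [0, 0, 0], "drz": [0, 0, 0]}'
```

```text
clock: 11.95
eef_pos: [648.2, -28.4, 16.9]
eef_rot: [3.142, -0.0, 0.17]
wrist_force: [0.4, 0.4, -1.4]
finger_gap: 50.1
finger_force: 30.0
clock: 12.25
eef_pos: [648.2, -28.4, 16.7]
eef_rot: [3.141, -0.0, 0.17]
wrist_force: [-7.6, 0.4, 12.3]
finger_gap: 50.2
finger_force: 30.0
```

```bash
python3 -m creep '{"x": [0, 0, 0, 0, 0], "y": [0, 0, 0, 0, 0], "z": [0, 0, 0, 0, 0], "drx": [0, 0, 0, 0, 0], "dry": [0, 0, 0, 0, 0], "drz": [0, 0, 0, 0, 0]}' 60
python3 -m creep '{"x": [0, 0, 0, 0, 0], "y": [0, 0, 0, 0, 0], "z": [-15, -40, -80, -125, -170], "drx": [0, 0, 0, 0, 0], "dry": [0, 0, 0, 0, 0], "drz": [0, 0, 0, 0, 0]}'
python3 - <<'E'
from h import *
p,d=manip.camera('wrist'); s=manip.read_state(); C=cloud('wrist',d,s)
p,d=manip.camera('top'); C=cloud('top',d); np.savez('pics/top2.npz',p=p,d=d)
m=(np.hypot(C[...,0]-646,C[...,1]+30)<40)&(C[...,2]>40)&(C[...,2]<60)
q=C[m]; print(len(q), q.mean(0) if len(q) else '')
# lid tab open position
m=(np.abs(C[...,0]-720)<60)&(np.abs(C[...,1]-300)<40)&(C[...,2]>260)&(C[...,2]<330); q=C[m]; print('tab',len(q), q.mean(0), q.min(0),q.max(0))
plan((690,297,390),.089)
E
```

```text
clock: 12.75
eef_pos: [648.1, -28.4, 15.3]
eef_rot: [-3.142, 0.0, 0.17]
wrist_force: [-0.1, 0.5, 0.1]
finger_gap: 60.3
finger_force: 0.0
clock: 13.25
eef_pos: [647.8, -28.4, 188.4]
eef_rot: [3.141, -0.001, 0.17]
wrist_force: [0.5, 1.0, 0.3]
finger_gap: 60.1
finger_force: 0.0
0 
tab 674 [708.66367121 299.18821069 281.4614521 ] [697.43959427 260.04818301 260.05938482] [727.4393233  339.88418346 322.47547237]
now [650.3 -28.6 193.8] [ 3.139 -0.011  0.17 ] gap 60.0 F [-0.1 -0.5  0.4] grip 0.0 t 13.3
go [  96.2 -313.7 -177.3] rz 0.081 dist 373
```

```bash
python3 - <<'E'
from h import *
z=np.load('pics/top2.npz'); C=cloud('top',z['d'])
m=(np.abs(C[...,0]-720)<60)&(np.abs(C[...,1]-300)<60)&(C[...,2]>285)&(C[...,2]<340); q=C[m]; print(len(q), np.percentile(q,[2,50,98],axis=0).round(1))
plan((630,299.3,297),.089)
E
```

```text
240 [[708.  293.8 286. ]
 [715.5 298.7 306. ]
 [726.  306.7 321.7]]
now [650.3 -28.6 193.8] [ 3.139 -0.011  0.17 ] gap 60.0 F [-0.1 -0.5  0.4] grip 0.0 t 13.3
go [  36.4 -326.3  -85. ] rz 0.081 dist 339
```

```bash
python3 -m creep '{"x": [4, 8, 14, 20, 24], "y": [-30, -70, -112, -155, -197], "z": [-20, -40, -60, -75, -80], "drx": [0, 0, 0, 0, 0], "dry": [0, 0, 0, 0, 0], "drz": [0.03, 0.08, 0.08, 0.08, 0.08]}'
python3 -m creep '{"x": [0, 0, 0, 0, 0], "y": [-40, -75, -105, -125, -130], "z": [0, 0, 0, 0, 0], "drx": [0, 0, 0, 0, 0], "dry": [0, 0, 0, 0, 0], "drz": [0, 0, 0, 0, 0]}'
python3 -m creep '{"x": [0, 0], "y": [0, 0], "z": [0, 0], "drx": [0, 0], "dry": [0, 0], "drz": [0, 0]}'
python3 -c "
from h import *
plan((711,299.3,297),.089)"
```

```text
clock: 13.85
eef_pos: [638.4, 171.6, 268.2]
eef_rot: [-3.141, -0.003, 0.09]
wrist_force: [0.4, 0.1, 0.4]
finger_gap: 60.0
finger_force: 0.0
clock: 14.35
eef_pos: [626.3, 300.9, 265.5]
eef_rot: [-3.141, 0.0, 0.092]
wrist_force: [-0.0, -0.5, 0.3]
finger_gap: 59.7
finger_force: 0.0
clock: 14.55
eef_pos: [627.2, 298.0, 265.6]
eef_rot: [3.141, -0.0, 0.089]
wrist_force: [-0.2, 1.5, 0.8]
finger_gap: 60.1
finger_force: 0.0
now [627.2 298.  265.6] [ 3.141 -0.     0.089] gap 60.1 F [-0.2  1.5  0.8] grip 0.0 t 14.6
go [ 83.6   6.1 -12.6] rz -0.0 dist 85
```

```bash
python3 -m creep '{"x": [15, 35, 55, 72, 82], "y": [6, 6, 6, 6, 6], "z": [-12.6, -12.6, -12.6, -12.6, -12.6], "drx": [0, 0, 0, 0, 0], "dry": [0, 0, 0, 0, 0], "drz": [0, 0, 0, 0, 0]}'
python3 -m creep '{"x": [0, 0, 0, 0, 0], "y": [0, 0, 0, 0, 0], "z": [0, 0, 0, 0, 0], "drx": [0, 0, 0, 0, 0], "dry": [0, 0, 0, 0, 0], "drz": [0, 0, 0, 0, 0]}' 5 20
python3 -m creep '{"x": [0, 0, 0], "y": [0, 0, 0], "z": [0, 0, 0], "drx": [0, 0, 0], "dry": [0, 0, 0], "drz": [0, 0, 0]}'
```

```text
clock: 15.05
eef_pos: [710.4, 298.8, 277.6]
eef_rot: [3.141, 0.0, 0.088]
wrist_force: [-0.7, 0.2, -0.1]
finger_gap: 59.9
finger_force: 0.0
clock: 15.55
eef_pos: [708.8, 300.7, 278.6]
eef_rot: [-3.141, -0.001, 0.09]
wrist_force: [-0.5, 0.4, 0.1]
finger_gap: 23.0
finger_force: 0.0
clock: 15.85
eef_pos: [709.0, 300.1, 278.3]
eef_rot: [3.141, 0.0, 0.089]
wrist_force: [-2.5, -4.0, 1.8]
finger_gap: 13.5
finger_force: 20.0
```

```bash
python3 -m creep '{"x": [-25.8, -52.1, -78.4, -104.5, -130], "y": [0, 0, 0, 0, 0], "z": [-5.5, -7.8, -7, -3, 4], "drx": [0, 0, 0, 0, 0], "dry": [0, 0, 0, 0, 0], "drz": [0, 0, 0, 0, 0]}'
python3 -m creep '{"x": [-24.4, -47.4, -68.7, -87.9, -105], "y": [0, 0, 0, 0, 0], "z": [10.1, 23, 38.5, 56.5, 76.7], "drx": [0, 0, 0, 0, 0], "dry": [0, 0, 0, 0, 0], "drz": [0, 0, 0, 0, 0]}'
python3 -m creep '{"x": [-14.4, -26.1, -33.7, -39.1, -42.4], "y": [0, 0, 0, 0, 0], "z": [22.1, 45.7, 66.4, 87.7, 109.4], "drx": [0, 0, 0, 0, 0], "dry": [0, 0, 0, 0, 0], "drz": [0, 0, 0, 0, 0]}'
python3 -c "
from h import *
plan((430.5,274,88),.089)"
```

```text
clock: 16.35
eef_pos: [578.9, 288.1, 276.0]
eef_rot: [3.141, -0.004, 0.089]
wrist_force: [-1.6, -6.3, 11.3]
finger_gap: 12.3
finger_force: 20.0
clock: 16.85
eef_pos: [473.7, 278.2, 198.7]
eef_rot: [3.14, -0.001, 0.089]
wrist_force: [-11.0, -14.7, 12.2]
finger_gap: 14.2
finger_force: 20.0
clock: 17.35
eef_pos: [430.2, 274.1, 86.5]
eef_rot: [3.138, 0.005, 0.09]
wrist_force: [-11.3, -12.9, 2.3]
finger_gap: 13.8
finger_force: 20.0
now [430.2 274.1  86.5] [3.138 0.005 0.09 ] gap 13.8 F [-11.3 -12.9   2.3] grip 20.0 t 17.4
go [ 0.3  0.  17.3] rz 0.001 dist 17
```

```bash
python3 -m creep '{"x": [0, 0, 0, 0], "y": [0, 0, 0, 0], "z": [5, 10, 14, 14], "drx": [0, 0, 0, 0], "dry": [0, 0, 0, 0], "drz": [0, 0, 0, 0]}'
python3 -m creep '{"x": [0, 0, 0], "y": [0, 0, 0], "z": [2, 3, 3], "drx": [0, 0, 0], "dry": [0, 0, 0], "drz": [0, 0, 0]}'
```

```text
clock: 17.75
eef_pos: [429.4, 273.9, 72.0]
eef_rot: [3.137, 0.009, 0.09]
wrist_force: [-20.0, -14.7, 2.6]
finger_gap: 14.0
finger_force: 20.0
clock: 18.05
eef_pos: [429.4, 273.9, 69.2]
eef_rot: [3.138, 0.009, 0.09]
wrist_force: [-18.4, -14.5, 3.6]
finger_gap: 13.9
finger_force: 20.0
```

```bash
python3 -m creep '{"x": [0, 0, 0, 0, 0], "y": [0, 0, 0, 0, 0], "z": [0, 0, 0, 0, 0], "drx": [0, 0, 0, 0, 0], "dry": [0, 0, 0, 0, 0], "drz": [0, 0, 0, 0, 0]}' 60
python3 -m creep '{"x": [0, -5, -15, -30, -30], "y": [0, 0, 20, 60, 100], "z": [-30, -70, -110, -120, -120], "drx": [0, 0, 0, 0, 0], "dry": [0, 0, 0, 0, 0], "drz": [0, 0, 0, 0, 0]}' 80
python3 - <<'E'
from h import *
p,d=manip.camera('top'); C=cloud('top',d); np.savez('pics/top3.npz',p=p,d=d)
cv2.imwrite('pics/t3.png',cv2.resize(p[90:300,80:450],None,fx=2.1,fy=2.1)[:,:,::-1])
for x in(408,425,470,500,550,600,640): 
  q=C[(np.abs(C[...,0]-x)<6)&(np.abs(C[...,1]-275-(x-423)*.089)<5)]; print(x,len(q),np.percentile(q[:,2],[10,50,90]).round(1) if len(q) else '')
m=(np.hypot(C[...,0]-646,C[...,1]+30)<45)&(C[...,2]>36)&(C[...,2]<60); q=C[m]
(x,y),r=cv2.minEnclosingCircle(q[np.hypot(q[:,0]-646,q[:,1]+30)<34,:2].astype(np.float32)); print('cup',len(q),x,y,r,q[:,2].max())
plan((455,31,66),.0)
E
```

```text
clock: 18.55
eef_pos: [432.8, 275.9, 71.0]
eef_rot: [-3.141, -0.0, 0.09]
wrist_force: [0.6, -1.0, -0.6]
finger_gap: 50.3
finger_force: 0.0
clock: 19.05
eef_pos: [411.4, 173.0, 192.9]
eef_rot: [-3.141, -0.004, 0.092]
wrist_force: [-0.2, 0.2, -1.0]
finger_gap: 79.5
finger_force: 0.0
408 0 
425 0 
470 0 
500 0 
550 30 [90.3 92.  94. ]
600 29 [89.7 91.4 93. ]
640 29 [90.3 91.5 93.1]
cup 236 649.7708740234375 -27.89461326599121 29.227087020874023 52.272842726500244
now [411.9 168.7 192. ] [ 3.141e+00 -2.000e-03  8.900e-02] gap 80.4 F [ 1.3 -0.3  0.8] grip 0.0 t 19.1
go [ 30.3 140.9 145. ] rz 0.089 dist 204
```

View pics/t3.png

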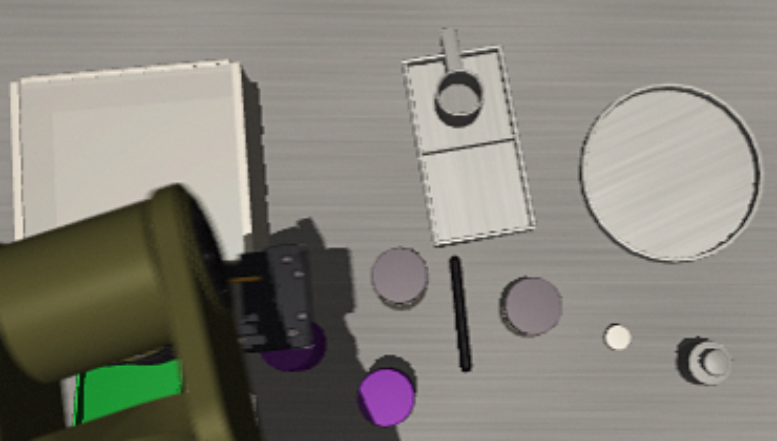

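The lid is level at 91.5 mm along its length, so it is shut. The scoop stands in the far compartment (cup at crop (459,98)) with its handle overhanging outward. Next is the tall jar at crop (400,277).

```bash
python3 -m creep '{"x": [8, 16, 24, 30, 30.3], "y": [35, 75, 110, 135, 141], "z": [0, 0, 0, 0, 0], "drx": [0, 0, 0, 0, 0], "dry": [0, 0, 0, 0, 0], "drz": [-0.08, -0.08, -0.08, -0.08, -0.08]}'
python3 -m creep '{"x": [0], "y": [0], "z": [0], "drx": [0], "dry": [0], "drz": [0]}'
python3 -c "
from h import *
plan((455,31,66),.168)"
```

```text
clock: 19.6
eef_pos: [455.2, 33.9, 190.8]
eef_rot: [3.141, -0.0, 0.167]
wrist_force: [-0.1, 0.4, -0.4]
finger_gap: 80.0
finger_force: 0.0
clock: 19.7
eef_pos: [454.6, 35.5, 190.8]
eef_rot: [-3.141, 0.0, 0.168]
wrist_force: [-1.1, 0.9, -0.2]
finger_gap: 80.0
finger_force: 0.0
now [454.6  35.5 190.8] [-3.141  0.     0.168] gap 80.0 F [-1.1  0.9 -0.2] grip 0.0 t 19.7
go [ -0.3   4.6 143.6] rz 0.0 dist 144
```

```bash
python3 -m creep '{"x": [-0.3, -0.3, -0.3, -0.3, -0.3], "y": [2.5, 4, 4, 4, 4], "z": [35, 75, 110, 132, 142], "drx": [0, 0, 0, 0, 0], "dry": [0, 0, 0, 0, 0], "drz": [0, 0, 0, 0, 0]}'
python3 -m creep '{"x": [0, 0, 0, 0, 0], "y": [0, 0, 0, 0, 0], "z": [0, 0, 0, 0, 0], "drx": [0, 0, 0, 0, 0], "dry": [0, 0, 0, 0, 0], "drz": [0, 0, 0, 0, 0]}' 45 25
python3 -m creep '{"x": [0, 0, 0, 0, 0], "y": [0, 0, 0, 0, 0], "z": [-5, -20, -40, -60, -60], "drx": [0, 0, 0, 0, 0], "dry": [0, 0, 0, 0, 0], "drz": [0, 0, 0, 0, 0]}'
python3 -c "
from h import *
a=.168; c=np.array([598.9,-39.2]); t=c-49*np.array([np.cos(a),np.sin(a)]); print(t)
plan((*t,70),a)"
```

```text
clock: 20.2
eef_pos: [453.9, 33.0, 47.2]
eef_rot: [-3.141, 0.003, 0.171]
wrist_force: [0.2, 0.3, -0.1]
finger_gap: 80.0
finger_force: 0.0
clock: 20.7
eef_pos: [455.7, 31.8, 49.9]
eef_rot: [3.141, -0.002, 0.17]
wrist_force: [0.5, -0.6, 6.7]
finger_gap: 53.3
finger_force: 25.0
clock: 21.2
eef_pos: [456.1, 31.8, 111.1]
eef_rot: [3.141, -0.004, 0.17]
wrist_force: [0.3, -0.9, -2.4]
finger_gap: 53.3
finger_force: 25.0
[550.58986315 -47.39333128]
now [456.1  31.8 111.1] [ 3.141 -0.004  0.17 ] gap 53.3 F [ 0.3 -0.9 -2.4] grip 25.0 t 21.2
go [79.6 94.  60.2] rz 0.002 dist 137
```

```bash
python3 -m creep '{"x": [20, 45, 65, 79, 79], "y": [24, 53, 77, 93, 93.5], "z": [-5, -5, 0, 10, 20], "drx": [0, 0, 0, 0, 0], "dry": [0, 0, 0, 0, 0], "drz": [0, 0, 0, 0, 0]}'
python3 -m creep '{"x": [0, 0, 0, 0, 0], "y": [0, 0, 0, 0, 0], "z": [12, 22, 28, 30, 30], "drx": [0, 0, 0, 0, 0], "dry": [0, 0, 0, 0, 0], "drz": [0, 0, 0, 0, 0]}'
python3 -c "
from h import *
plan((550.6,-47.4,72.7),.168)"
```

```text
clock: 21.7
eef_pos: [549.5, -48.4, 87.1]
eef_rot: [-3.141, 0.001, 0.168]
wrist_force: [0.1, -0.1, -1.3]
finger_gap: 53.3
finger_force: 25.0
clock: 22.2
eef_pos: [548.6, -46.7, 59.0]
eef_rot: [3.142, -0.0, 0.17]
wrist_force: [0.6, -0.5, -2.0]
finger_gap: 53.5
finger_force: 25.0
now [548.6 -46.7  59. ] [ 3.142 -0.     0.17 ] gap 53.5 F [ 0.6 -0.5 -2. ] grip 25.0 t 22.2
go [1.8 1.  5.1] rz 0.002 dist 5
```

```bash
python3 -m creep '{"x": [0, 0, 0], "y": [0, 0, 0], "z": [2, 3.5, 3.5], "drx": [0, 0, 0], "dry": [0, 0, 0], "drz": [0, 0, 0]}'; python3 -m creep '{"x": [0, 0, 0], "y": [0, 0, 0], "z": [1, 2, 2], "drx": [0, 0, 0], "dry": [0, 0, 0], "drz": [0, 0, 0]}'; python3 -m creep '{"x": [0, 0, 0], "y": [0, 0, 0], "z": [0.5, 1, 1], "drx": [0, 0, 0], "dry": [0, 0, 0], "drz": [0, 0, 0]}'
```

```text
clock: 22.5
eef_pos: [548.7, -47.0, 55.4]
eef_rot: [3.142, -0.0, 0.17]
wrist_force: [-0.2, 0.8, -1.5]
finger_gap: 53.4
finger_force: 25.0
clock: 22.8
eef_pos: [548.9, -47.0, 53.9]
eef_rot: [3.141, -0.001, 0.17]
wrist_force: [-1.0, 1.0, 3.7]
finger_gap: 53.3
finger_force: 25.0
clock: 23.1
eef_pos: [549.2, -47.2, 53.8]
eef_rot: [3.141, -0.001, 0.17]
wrist_force: [-5.2, -1.1, 15.3]
finger_gap: 53.2
finger_force: 25.0
```

Down on the tray floor. I'll release, retract and go to the short jar.

```bash
python3 -m creep '{"x": [0, 0, 0, 0, 0], "y": [0, 0, 0, 0, 0], "z": [0, 0, 0, 0, 0], "drx": [0, 0, 0, 0, 0], "dry": [0, 0, 0, 0, 0], "drz": [0, 0, 0, 0, 0]}' 74
python3 -m creep '{"x": [0, 0, 0, 0, 0], "y": [0, 0, 0, 0, 0], "z": [-20, -50, -85, -105, -105], "drx": [0, 0, 0, 0, 0], "dry": [0, 0, 0, 0, 0], "drz": [0, 0, 0, 0, 0]}'
python3 -c "
from h import *
plan((429.4,-98.7,120),.168)"
```

```text
clock: 23.6
eef_pos: [548.7, -47.0, 52.3]
eef_rot: [-3.142, 0.0, 0.17]
wrist_force: [0.6, -0.1, 0.6]
finger_gap: 73.7
finger_force: 0.0
clock: 24.1
eef_pos: [549.8, -47.2, 160.2]
eef_rot: [3.14, -0.005, 0.17]
wrist_force: [0.6, -0.7, -0.2]
finger_gap: 74.1
finger_force: 0.0
now [549.8 -47.2 160.2] [ 3.14  -0.005  0.17 ] gap 74.1 F [ 0.6 -0.7 -0.2] grip 0.0 t 24.1
go [-127.7   30.4   58.4] rz 0.002 dist 144
```

```bash
python3 - <<'E'
from h import *
print(ray('top',[(80+455/2.1,90+258/2.1),(80+466/2.1,90+368/2.1)],8).round(1))
z=np.load('pics/top3.npz'); C=cloud('top',z['d'])
m=(np.abs(C[...,0]-420)<70)&(np.abs(C[...,1]+38)<16)&(C[...,2]>5)&(C[...,2]<40); print(np.percentile(C[m],[2,50,98],axis=0).round(1))
E
python3 -m creep '{"x": [-30, -65, -100, -120, -127], "y": [6, 14, 23, 29, 32], "z": [0, 0, 0, 0, 20], "drx": [0, 0, 0, 0, 0], "dry": [0, 0, 0, 0, 0], "drz": [0, 0, 0, 0, 0]}' 80
python3 -m creep '{"x": [0], "y": [0], "z": [0], "drx": [0], "dry": [0], "drz": [0]}'
python3 -c "
from h import *
plan((429.4,-98.7,34),.168)"
```

```text
[[481.1 -25.2   8. ]
 [368.6 -35.6   8. ]]
[[369.1 -39.9   6.8]
 [422.1 -30.2  11.4]
 [480.4 -23.5  15.2]]
clock: 24.6
eef_pos: [428.2, -100.8, 138.0]
eef_rot: [3.14, -0.002, 0.169]
wrist_force: [0.6, -0.3, -0.1]
finger_gap: 80.0
finger_force: 0.0
clock: 24.7
eef_pos: [427.1, -100.0, 135.0]
eef_rot: [-3.14, 0.004, 0.169]
wrist_force: [-0.3, -0.1, 0.1]
finger_gap: 80.2
finger_force: 0.0
now [ 427.1 -100.   135. ] [-3.14   0.004  0.169] gap 80.2 F [-0.3 -0.1  0.1] grip 0.0 t 24.7
go [  3.   -0.7 119.8] rz 0.001 dist 120
```

```bash
python3 -m creep '{"x": [2, 2.5, 2.5, 2.5, 2.5], "y": [-0.5, -0.5, -0.5, -0.5, -0.5], "z": [30, 65, 95, 113, 122], "drx": [0, 0, 0, 0, 0], "dry": [0, 0, 0, 0, 0], "drz": [0, 0, 0, 0, 0]}'
python3 -m creep '{"x": [0, 0, 0, 0, 0], "y": [0, 0, 0, 0, 0], "z": [0, 0, 0, 0, 0], "drx": [0, 0, 0, 0, 0], "dry": [0, 0, 0, 0, 0], "drz": [0, 0, 0, 0, 0]}' 50 25
python3 -m creep '{"x": [0, 0, 0, 0, 0], "y": [0, 0, 0, 0, 0], "z": [-5, -20, -50, -80, -80], "drx": [0, 0, 0, 0, 0], "dry": [0, 0, 0, 0, 0], "drz": [0, 0, 0, 0, 0]}'
python3 -c "
from h import *
plan((572-5,-250+40,60),.168)"
```

```text
clock: 25.2
eef_pos: [430.9, -98.5, 13.7]
eef_rot: [-3.14, 0.003, 0.17]
wrist_force: [0.4, 0.2, -0.2]
finger_gap: 80.1
finger_force: 0.0
clock: 25.7
eef_pos: [432.0, -99.2, 16.3]
eef_rot: [3.141, -0.002, 0.17]
wrist_force: [-0.7, 1.2, 6.8]
finger_gap: 57.3
finger_force: 25.0
clock: 26.2
eef_pos: [432.9, -99.6, 99.0]
eef_rot: [3.139, -0.005, 0.17]
wrist_force: [-0.4, 0.0, -1.4]
finger_gap: 57.0
finger_force: 25.0
now [432.9 -99.6  99. ] [ 3.139 -0.005  0.17 ] gap 57.0 F [-0.4  0.  -1.4] grip 25.0 t 26.2
go [113.2 131.3  58.7] rz 0.002 dist 183
```

```bash
python3 -m creep '{"x": [25, 55, 85, 115, 138], "y": [30, 66, 102, 137, 165], "z": [0, 0, 0, 0, 0], "drx": [0, 0, 0, 0, 0], "dry": [0, 0, 0, 0, 0], "drz": [0, 0, 0, 0, 0]}'
python3 -m creep '{"x": [10, 11, 11, 11, 11], "y": [12, 13, 13, 13, 13], "z": [10, 30, 50, 62, 68], "drx": [0, 0, 0, 0, 0], "dry": [0, 0, 0, 0, 0], "drz": [0, 0, 0, 0, 0]}'
python3 -m creep '{"x": [0], "y": [0], "z": [0], "drx": [0], "dry": [0], "drz": [0]}'
python3 -c "
from h import *
plan((610,-250,39.1),.168)"
```

```text
clock: 26.7
eef_pos: [596.2, -239.9, 94.2]
eef_rot: [-3.141, 0.001, 0.169]
wrist_force: [0.9, -0.3, -1.7]
finger_gap: 57.2
finger_force: 25.0
clock: 27.2
eef_pos: [607.6, -249.0, 25.7]
eef_rot: [-3.14, 0.002, 0.17]
wrist_force: [0.1, -0.2, -1.4]
finger_gap: 57.0
finger_force: 25.0
clock: 27.3
eef_pos: [608.0, -249.2, 26.8]
eef_rot: [-3.141, 0.001, 0.17]
wrist_force: [0.0, 0.2, -1.3]
finger_gap: 57.1
finger_force: 25.0
now [ 608.  -249.2   26.8] [-3.141e+00  1.000e-03  1.700e-01] gap 57.1 F [ 0.   0.2 -1.3] grip 25.0 t 27.3
go [1.9 1.2 6.5] rz 0.002 dist 7
```

```bash
python3 -m creep '{"x": [0, 0, 0, 0], "y": [0, 0, 0, 0], "z": [2, 4, 5, 5], "drx": [0, 0, 0, 0], "dry": [0, 0, 0, 0], "drz": [0, 0, 0, 0]}'; python3 -m creep '{"x": [0, 0, 0], "y": [0, 0, 0], "z": [1, 2, 2], "drx": [0, 0, 0], "dry": [0, 0, 0], "drz": [0, 0, 0]}'; python3 -m creep '{"x": [0, 0, 0], "y": [0, 0, 0], "z": [0.5, 1, 1], "drx": [0, 0, 0], "dry": [0, 0, 0], "drz": [0, 0, 0]}'
```

```text
clock: 27.7
eef_pos: [608.3, -249.4, 22.6]
eef_rot: [3.141, -0.0, 0.17]
wrist_force: [0.1, 0.2, -1.9]
finger_gap: 57.1
finger_force: 25.0
clock: 28.0
eef_pos: [608.3, -249.4, 20.4]
eef_rot: [3.142, -0.0, 0.17]
wrist_force: [-0.3, -0.2, -1.3]
finger_gap: 57.1
finger_force: 25.0
clock: 28.3
eef_pos: [608.3, -249.4, 20.4]
eef_rot: [3.141, -0.0, 0.17]
wrist_force: [-4.5, 2.0, 8.2]
finger_gap: 57.1
finger_force: 25.0
```

```bash
python3 -m creep '{"x": [0, 0, 0, 0, 0], "y": [0, 0, 0, 0, 0], "z": [0, 0, 0, 0, 0], "drx": [0, 0, 0, 0, 0], "dry": [0, 0, 0, 0, 0], "drz": [0, 0, 0, 0, 0]}' 76
python3 -m creep '{"x": [0, 0, 0, 0, 0], "y": [0, 0, 0, 0, 0], "z": [-20, -50, -85, -105, -105], "drx": [0, 0, 0, 0, 0], "dry": [0, 0, 0, 0, 0], "drz": [0, 0, 0, 0, 0]}'
python3 -c "
from h import *
plan((374.2,-270.5,120),.168)"
```

```text
clock: 28.8
eef_pos: [608.2, -249.3, 19.3]
eef_rot: [-3.142, 0.0, 0.17]
wrist_force: [-0.4, 0.4, -0.3]
finger_gap: 75.8
finger_force: 0.0
clock: 29.3
eef_pos: [609.4, -249.9, 127.8]
eef_rot: [3.139, -0.004, 0.17]
wrist_force: [-0.2, -0.1, 0.2]
finger_gap: 75.7
finger_force: 0.0
now [ 609.4 -249.9  127.8] [ 3.139 -0.004  0.17 ] gap 75.7 F [-0.2 -0.1  0.2] grip 0.0 t 29.3
go [-235.5  -19.5   25.5] rz 0.002 dist 238
```

```bash
python3 -m creep '{"x": [-35, -80, -125, -170, -205], "y": [-3, -6, -10, -14, -17], "z": [0, 0, 0, 0, 10], "drx": [0, 0, 0, 0, 0], "dry": [0, 0, 0, 0, 0], "drz": [0, 0, 0, 0, 0]}'
python3 -m creep '{"x": [-20, -30, -30, -30], "y": [-2, -2.5, -2.5, -2.5], "z": [10, 14, 14, 14], "drx": [0, 0, 0, 0], "dry": [0, 0, 0, 0], "drz": [0, 0, 0, 0]}'
python3 -c "
from h import *
plan((374.2,-270.5,27),.168)"
```

```text
clock: 29.8
eef_pos: [401.2, -267.1, 114.0]
eef_rot: [3.141, -0.0, 0.17]
wrist_force: [0.2, -0.1, 0.1]
finger_gap: 76.0
finger_force: 0.0
clock: 30.2
eef_pos: [374.1, -270.0, 100.5]
eef_rot: [3.141, -0.0, 0.17]
wrist_force: [0.2, -0.6, 0.2]
finger_gap: 76.0
finger_force: 0.0
now [ 374.1 -270.   100.5] [ 3.141 -0.     0.17 ] gap 76.0 F [ 0.2 -0.6  0.2] grip 0.0 t 30.2
go [-0.   0.5 92.3] rz 0.002 dist 92
```

```bash
python3 -m creep '{"x": [0, 0, 0, 0, 0], "y": [0.5, 0.5, 0.5, 0.5, 0.5], "z": [25, 50, 75, 88, 92], "drx": [0, 0, 0, 0, 0], "dry": [0, 0, 0, 0, 0], "drz": [0, 0, 0, 0, 0]}'
python3 -m creep '{"x": [0, 0, 0, 0, 0], "y": [0, 0, 0, 0, 0], "z": [0, 0, 0, 0, 0], "drx": [0, 0, 0, 0, 0], "dry": [0, 0, 0, 0, 0], "drz": [0, 0, 0, 0, 0]}' 38 40
python3 -m creep '{"x": [0, 0], "y": [0, 0], "z": [0, 0], "drx": [0, 0], "dry": [0, 0], "drz": [0, 0]}'
python3 -m creep '{"x": [0, 0, 0, 0, 0], "y": [0, 0, 0, 0, 0], "z": [-5, -20, -45, -70, -70], "drx": [0, 0, 0, 0, 0], "dry": [0, 0, 0, 0, 0], "drz": [0, 0, 0, 0, 0]}'
python3 -c "
from h import *
plan((528,-250,40),.168)"
```

```text
clock: 30.7
eef_pos: [373.8, -269.9, 7.1]
eef_rot: [-3.14, 0.001, 0.171]
wrist_force: [-0.7, -0.0, 0.2]
finger_gap: 76.0
finger_force: 0.0
clock: 31.2
eef_pos: [373.9, -270.8, 9.0]
eef_rot: [3.14, -0.001, 0.17]
wrist_force: [0.8, -2.1, 4.0]
finger_gap: 43.2
finger_force: 40.0
clock: 31.4
eef_pos: [373.9, -270.9, 9.0]
eef_rot: [3.14, -0.001, 0.17]
wrist_force: [-0.1, -1.9, 6.4]
finger_gap: 43.5
finger_force: 40.0
clock: 31.9
eef_pos: [374.2, -270.9, 80.6]
eef_rot: [3.139, -0.002, 0.17]
wrist_force: [-0.0, -1.1, -6.3]
finger_gap: 43.5
finger_force: 40.0
now [ 374.2 -270.9   80.6] [ 3.139e+00 -2.000e-03  1.700e-01] gap 43.5 F [-0.  -1.1 -6.3] grip 40.0 t 31.9
go [154.9   5.2  59.8] rz 0.002 dist 166
```

```bash
python3 -m creep '{"x": [25, 65, 105, 140, 154], "y": [1, 2, 4, 5, 5], "z": [0, 0, 0, 0, 5], "drx": [0, 0, 0, 0, 0], "dry": [0, 0, 0, 0, 0], "drz": [0, 0, 0, 0, 0]}'
python3 -m creep '{"x": [0, 0, 0, 0, 0], "y": [0, 0, 0, 0, 0], "z": [15, 30, 45, 54, 54], "drx": [0, 0, 0, 0, 0], "dry": [0, 0, 0, 0, 0], "drz": [0, 0, 0, 0, 0]}'
python3 -c "
from h import *
plan((528,-250,31.8),.168)"
```

```text
clock: 32.4
eef_pos: [528.0, -248.1, 71.6]
eef_rot: [-3.141, 0.001, 0.171]
wrist_force: [-0.8, 1.0, -4.7]
finger_gap: 43.7
finger_force: 40.0
clock: 32.9
eef_pos: [524.8, -249.1, 17.7]
eef_rot: [-3.14, 0.002, 0.169]
wrist_force: [0.2, -0.2, -4.8]
finger_gap: 43.4
finger_force: 40.0
now [ 524.8 -249.1   17.7] [-3.14e+00  2.00e-03  1.69e-01] gap 43.4 F [ 0.2 -0.2 -4.8] grip 40.0 t 32.9
go [3.  1.5 4.7] rz 0.001 dist 6
```

```bash
python3 -m creep '{"x": [1, 2, 2, 2], "y": [1, 1, 1, 1], "z": [1.5, 3, 3.5, 3.5], "drx": [0, 0, 0, 0], "dry": [0, 0, 0, 0], "drz": [0, 0, 0, 0]}'; python3 -m creep '{"x": [0, 0, 0], "y": [0, 0, 0], "z": [1, 2, 2], "drx": [0, 0, 0], "dry": [0, 0, 0], "drz": [0, 0, 0]}'; python3 -m creep '{"x": [0, 0, 0], "y": [0, 0, 0], "z": [0.5, 1, 1], "drx": [0, 0, 0], "dry": [0, 0, 0], "drz": [0, 0, 0]}'
```

```text
clock: 33.3
eef_pos: [528.3, -249.9, 16.2]
eef_rot: [3.141, -0.0, 0.17]
wrist_force: [0.5, -0.8, -5.1]
finger_gap: 43.8
finger_force: 40.0
clock: 33.6
eef_pos: [528.1, -249.8, 13.8]
eef_rot: [-3.142, 0.0, 0.17]
wrist_force: [-0.9, -0.6, -4.3]
finger_gap: 43.6
finger_force: 40.0
clock: 33.9
eef_pos: [528.2, -249.9, 13.1]
eef_rot: [3.142, -0.0, 0.17]
wrist_force: [-2.0, 1.0, -0.6]
finger_gap: 43.3
finger_force: 40.0
```

```bash
python3 -m creep '{"x": [0, 0], "y": [0, 0], "z": [0.6, 0.6], "drx": [0, 0], "dry": [0, 0], "drz": [0, 0]}'
python3 -m creep '{"x": [0, 0, 0, 0, 0], "y": [0, 0, 0, 0, 0], "z": [0, 0, 0, 0, 0], "drx": [0, 0, 0, 0, 0], "dry": [0, 0, 0, 0, 0], "drz": [0, 0, 0, 0, 0]}' 62
python3 -m creep '{"x": [0, 0, 0, 0, 0], "y": [0, 0, 0, 0, 0], "z": [-20, -50, -90, -130, -150], "drx": [0, 0, 0, 0, 0], "dry": [0, 0, 0, 0, 0], "drz": [0, 0, 0, 0, 0]}'
python3 -m creep '{"x": [-45, -90, -135, -160, -160], "y": [0, 0, 20, 60, 100], "z": [0, 0, 0, 0, 0], "drx": [0, 0, 0, 0, 0], "dry": [0, 0, 0, 0, 0], "drz": [0, 0, 0, 0, 0]}'
python3 -m creep '{"x": [0, 0, 0, 0], "y": [0, 0, 0, 0], "z": [0, 0, 0, 0], "drx": [0, 0, 0, 0], "dry": [0, 0, 0, 0], "drz": [0, 0, 0, 0]}'
python3 - <<'E'
from h import *
p,d=manip.camera('top'); C=cloud('top',d); cv2.imwrite('pics/t4.png',cv2.resize(p[90:300,80:450],None,fx=2.1,fy=2.1)[:,:,::-1])
ps,_=manip.camera('scene'); cv2.imwrite('pics/s4.png',cv2.resize(ps[120:400,120:470],None,fx=2,fy=2)[:,:,::-1])
a=.168;c,s=np.cos(a),np.sin(a)
for n,(x0,y0),z0,z1,rr in(('tall',(549,-47),97,112,40),('short',(608,-249),53,66,40),('weight',(528,-250),61,74,25),('cup',(647,-29),44,60,31)):
    q=C[(np.hypot(C[...,0]-x0,C[...,1]-y0)<rr)&(C[...,2]>z0)&(C[...,2]<z1)]
    (x,y),r=cv2.minEnclosingCircle(q[:,:2].astype(np.float32)); dx,dy=x-598.9,y+39.2
    print(n,len(q),round(x,1),round(y,1),'r',round(r,1),'z',q[:,2].mean().round(1),'obl',round(c*dx+s*dy,1),round(-s*dx+c*dy,1),'round',round(np.hypot(x-571,y+250),1))
for x in(408,425,470,500,550,600,640): 
  q=C[(np.abs(C[...,0]-x)<6)&(np.abs(C[...,1]-275-(x-423)*.089)<5)]; print(x,np.median(q[:,2]).round(1))
print(manip.read_state()['wrist_force'])
E
```

```text
clock: 34.1
eef_pos: [528.2, -249.9, 13.1]
eef_rot: [3.141, -0.0, 0.17]
wrist_force: [-5.7, 2.9, 6.5]
finger_gap: 43.6
finger_force: 40.0
clock: 34.6
eef_pos: [528.2, -249.9, 12.3]
eef_rot: [3.142, -0.0, 0.17]
wrist_force: [0.3, -0.5, 0.7]
finger_gap: 61.9
finger_force: 0.0
clock: 35.1
eef_pos: [529.0, -250.3, 166.0]
eef_rot: [3.139, -0.003, 0.17]
wrist_force: [-0.6, -0.0, -1.1]
finger_gap: 61.8
finger_force: 0.0
clock: 35.6
eef_pos: [385.2, -377.2, 163.3]
eef_rot: [3.14, -0.0, 0.168]
wrist_force: [0.6, 0.2, 1.5]
finger_gap: 61.8
finger_force: 0.0
clock: 36.0
eef_pos: [387.7, -374.6, 162.4]
eef_rot: [-3.142, -0.0, 0.171]
wrist_force: [0.1, 0.5, 0.1]
finger_gap: 61.6
finger_force: 0.0
tall 544 547.7 -48.2 r 26.1 z 104.4 obl -51.9 -0.3 round 203.2
short 560 605.3 -248.4 r 28.7 z 59.1 obl -28.7 -207.3 round 34.3
weight 124 528.4 -248.2 r 12.8 z 66.9 obl -104.4 -194.3 round 42.6
cup 149 649.2 -29.3 r 28.6 z 48.7 obl 51.3 1.4 round 234.2
408 2.4
425 94.3
470 95.4
500 91.7
550 91.7
600 92.0
640 91.4
[-0.00569012  0.8437028   0.96044046]
```

View pics/t4.png

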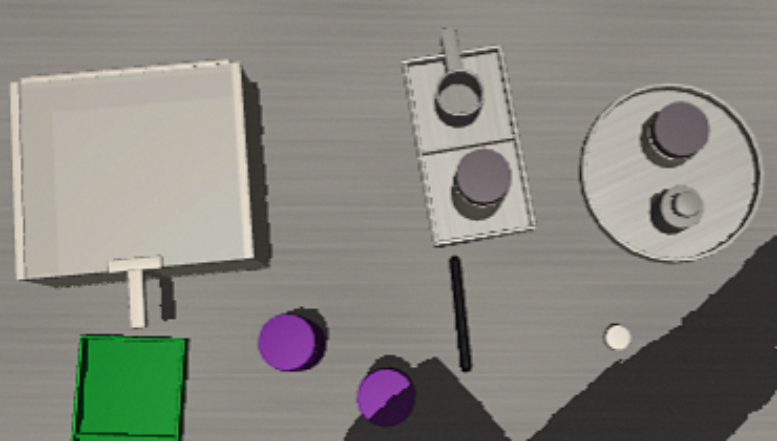

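View pics/s4.png

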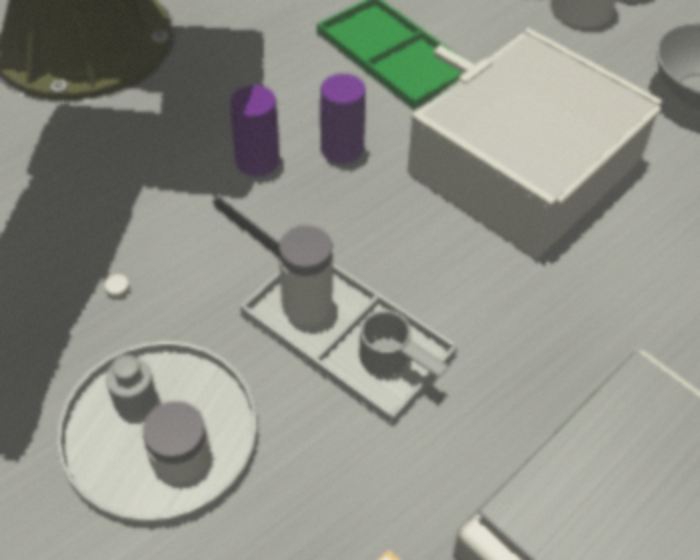

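Both views agree. The tall jar (483,175) and scoop (459,98) are centred in separate compartments, and the short jar (680,130) and weight (683,207) stand in the round tray. Their tops read 104, 49, 59 and 67 mm, so all four sit on the floor. The lid is flat and shut, and the arm is clear.

```bash
python3 -c "
from cell import manip
print(manip.sign_off())"
```

```text
the job is handed in; nothing more can be done
None
```

I made up both kits, shut the lid and handed the job in at about 36 s of the 144 s allowed; sign-off returned no verdict, but the last camera check showed all four items upright on their tray floors and the arm clear.

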